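# Shut and refill the sweet dispenser

## Task

Someone left the desk sweet dispenser open. Turn its red T-handle clockwise until it is firmly shut against its stop, then pour all six sweets from the blue scoop into the clear hopper and stand the empty scoop upright on the cork coaster again, with the shutter still shut. Leave the other things on the desk alone.

Things in the scene. Friction and masses are not known exactly. Their poses are not given: they have to be found in the camera images.
- dispenser: Desk-top sweet dispenser, screwed down: grey catch tray 190 (x) x 150 (y) x 18 mm, aluminium column at its rear (+x), clear round hopper on top with a white square outlet duct (36 mm inside) below it. Origin on the desk, straight under the hopper's centre; -x is its front, z up.
- hopper_mouth (a point): Centre of the hopper's open top, in the plane of its rim, 190 mm above the desk; mouth 112 mm inside diameter, 120 mm outside, walls upright for the upper 40 mm, then a funnel.
- handle_grip (a point): Centre of the red T-handle bar (66 long x 13 wide x 24 mm deep along z), in front of and below the hopper. z = turning axis, outwards; it leans 35 degrees from vertical to the dispenser's front. y = along the bar, x = across its 13 mm (both turn with it). The valve block begins 38 mm below this point along z. The steel shutter plate is fixed to the handle's shaft.
- gate (a joint): Angle of T-handle and shutter, rad. 0 = closed stop: bar crosswise (parallel to the dispenser's y), plate under the outlet. 1.571 = open stop: bar in the dispenser's x-z plane, plate swung out to +y. Closing is clockwise looking down on the handle. Stiff (about 0.3 N m friction); stays where it is left.
- coaster: Round cork coaster, 96 mm across, 9 mm thick, fixed on the desk mat (mat top 3 mm above the desk). Origin: centre of its underside; z up.
- scoop: Blue open scoop, 90 g, on the coaster with six sweets in it: two flat upright cheeks (102 long x 50 high x 3 mm, 56 mm apart outside), floor 46 x 4 mm, both ends alike, sloping outwards 30 degrees from upright to pouring lips at x = +-51, z = 50 mm. Origin: centre of its underside; x along its length to a lip, y across the cheeks, z up.
- sweet_1_center (a point): Centre of round hard sweet 1, 20 mm across, 10 g, loose in the scoop.
- sweet_2_center (a point): Centre of round hard sweet 2, 20 mm across, 10 g, loose in the scoop.
- sweet_3_center (a point): Centre of round hard sweet 3, 20 mm across, 10 g, loose in the scoop.
- sweet_4_center (a point): Centre of round hard sweet 4, 20 mm across, 10 g, loose in the scoop.
- sweet_5_center (a point): Centre of round hard sweet 5, 20 mm across, 10 g, loose in the scoop.
- sweet_6_center (a point): Centre of round hard sweet 6, 20 mm across, 10 g, loose in the scoop.
- remote: Black remote control 134 x 37 x 11 mm, loose bystander; origin at the centre of its underside, z up.
- memo_pad: Yellow block of notes 76 x 76 x 17 mm, loose bystander; origin at the centre of its underside, z up.
- mint_tin: Green-lidded flat tin 48 x 62 x 19 mm, loose bystander; origin at the centre of its underside, z up.
- usb_stick: Blue memory stick 18 x 57 x 8 mm, loose bystander; origin at the centre of its underside, z up.
- phone: Black phone 147 x 72 x 8 mm, loose bystander; origin at the centre of its underside, z up.
Things that resemble listed ones, but are neither listed nor needed, are in the scene too. There is more than one size of the scoop; the one meant has the size given above.

How it is judged:
By the outcome, as a careful person would: the job done as asked, in the order asked, and still so for the second after the job is handed in, with the robot touching nothing.
It also fails if it takes over 70 s, if anything falls off the work surface, if the arm or the gripper's body presses on something with over 40 N, if the wrist force passes 120 N, or if a joint passes its speed limit or range.

## Robot

A 6-joint arm with a two-finger parallel gripper is mounted at the origin on a cart in front of the work surface, level with it; the furniture and walls round the work are solid. World frame = base frame: x ahead of the robot, y to its left, z up, the work surface at z = 0. Lengths are in m, angles in rad, forces in N, time in s.
With the tool pointing down it reaches from about 0.425 to 0.95 m from the base axis. Payload 3.5 kg.
Tool frame: the origin (TCP) lies between the finger pads; the fingertips stand 19 mm ahead of it and the grasp point (between the pads) is the TCP; z points along the fingers, y is the line along which they close (so a half turn about z gives the same grasp; the last joint's range is limited). The gripper opens to 85 mm and grips with 20 to 120 N. Pads are 22 mm wide; open, the fingers measure 114 mm over their backs; the gripper's body (76 mm by 85 mm) begins 54 mm behind the grasp point. The pads swing forward as they close: fully open they stand 13 mm farther back than shut.
Start: joints at [1.178, 0.286, 1.577, -0, 1.279, -0.15], TCP at [0.162, 0.655, 0.25] pointing down, gripper open.
Joint ranges: [-2.77, 2.77], [-0.9, 2.22], [0.21, 2.48], [-1.53, 4.67], [0.24, 2.81], [-2.84, 2.84]. Speed limits (rad/s): [2.79, 2.79, 3.14, 3.14, 3.14, 3.14].

## Interface

Orientations are given as a unit quaternion [x, y, z, w].
In Python, from plant import monitor, eyes, ctrl gives the robot as it stands.
- The arm moves only by the shell command python3 -m handwheel 'ROWS' [FORCE]. ROWS is JSON, a list of rows, each a list of 7 numbers: the shift along the tool's x, y, z in units of 40 cm (1.0 is 40 cm), then the turn, a rotation vector about the tool's x, y, z in units of pi rad (1.0 is pi rad), then the opening, from -1 (shut) to 1 (fully open). A call has 1 to 12 rows; each row is the pose to reach, as a shift and turn from the pose commanded when the call began, along the tool's axes at that moment, turning the shorter way round; what a row does not reach only later rows make up. A row lasts 1/8 s, in which the tool goes at most 62.5 mm and 10.7 degrees, less where a joint would pass 70% of its speed; a pose out of reach is approached as far as the arm can. A call with a number of a shift or a turn outside -1 to 1 is refused whole. A call with a gripper value outside its range is refused whole. The fingers move at their own pace and stop on an object; FORCE is the grip in N (left out, the last holds). Time passes only in rows, so rows that repeat a pose let the fingers close. It gives the time, the measured TCP pose, the force, the opening and the grip force at its end, in the units of the state.
- monitor.get_state(): the state, without advancing time (a new reading comes with each control period).
- eyes.read_camera(name): name is "side" or "top"; returns the picture (420x560x3 uint8, red, green, blue); there is no depth.
- eyes.camera_params(name): a dict with "K" (3x3 intrinsics, pixels), "k1" (the pictures are not rectified: a ray, as slopes to the right and down, at radius r is drawn at 1 + k1 r^2 times it, then the intrinsics apply), "R" (3x3) and "t" (3): a world point X has camera coordinates R X + t. Camera axes: x right, y down, z forward; pixel columns grow to the right and rows downward; lengths in m; the calibration is good to about 2 mm. A picture is of the moment at which its call begins. camera_params takes no time and is no camera call.
- ctrl.sign_off(): hands the job in; it is judged then, once.
The state is a dict: "time": time; "qpos": joint angles; "dq": joint speeds; "joint_efforts": joint torques, N m; "eef_pos": TCP position; "tcp_rot": TCP orientation; "contact_force": force on the tool from outside, world axes, zero at the start; "wrist_torque": the same for the moment, N m; "opening": opening from 0.0 (shut) to 1.0 (fully open); "finger_force": force on a finger pad.
Only numpy, scipy, OpenCV 4.12 (cv2) and the standard library are available. Lean on these libraries where they do the work, as an engineer would, in place of code of your own. Each camera call takes 0.05 s, during which the arm holds its last target. There are 200 camera calls.

## Working session

There is one attempt and no reset: what is moved stays moved. The work goes in short steps, Python scripts to look and compute and a shell command to move; the robot and the scene stay as the last step left them, time stands still between calls to the robot, and variables do not carry over. Pictures are saved under pics/ and viewed, at most 10 in all, crops included, and the job is handed in when it is done.

```bash
mkdir -p pics; ls
python3 - <<'E'
from plant import monitor, eyes
import cv2
for n in("side","top"):
    p=eyes.camera_params(n);print(n,p)
    cv2.imwrite(f"pics/{n}0.png",eyes.read_camera(n)[:,:,::-1])
s=monitor.get_state();print(s)
E
```

```text
pics
side {'K': array([[424.1351507 ,   0.        , 278.10354746],
       [  0.        , 424.1351507 , 205.79471618],
       [  0.        ,   0.        ,   1.        ]]), 'k1': -0.1012035585517305, 'R': array([[ 0.98924522, -0.14507697,  0.01861625],
       [-0.04332637, -0.41221065, -0.9100578 ],
       [ 0.13970225,  0.89946376, -0.41406308]]), 't': array([-0.54893363,  0.18635398,  0.93533423])}
top {'K': array([[432.03106491,   0.        , 273.86178433],
       [  0.        , 432.03106491, 208.70570151],
       [  0.        ,   0.        ,   1.        ]]), 'k1': 0.042734603437164204, 'R': array([[-0.01310579, -0.99983731, -0.01239358],
       [-0.98388347,  0.01510521, -0.17817169],
       [ 0.17832991,  0.00985876, -0.98392136]]), 't': array([0.12359784, 0.57877321, 1.35453689])}
{'time': 0.1, 'qpos': array([ 1.17801060e+00,  2.87107682e-01,  1.57806234e+00,  2.32546977e-05,
        1.27859760e+00, -1.50020117e-01]), 'dq': array([ 0.00126806, -0.00041788, -0.00480122, -0.0009447 , -0.00298697,
       -0.00031724]), 'joint_efforts': array([ 1.85203209e-05, -4.07300663e+01, -2.93697649e+01, -1.81259325e-04,
        3.47806395e-03,  2.93076505e-05]), 'eef_pos': array([0.16202273, 0.65468429, 0.24904786]), 'tcp_rot': array([ 1.21088220e-01,  9.92641154e-01, -1.04469381e-03, -3.02259776e-04]), 'contact_force': array([ 1.24004937, -0.14824199, -0.43392036]), 'wrist_torque': array([-0.04417303,  0.00108166,  0.00218405]), 'finger_force': 0.0, 'opening': 1.0020234763805995}
```

View pics/side0.png

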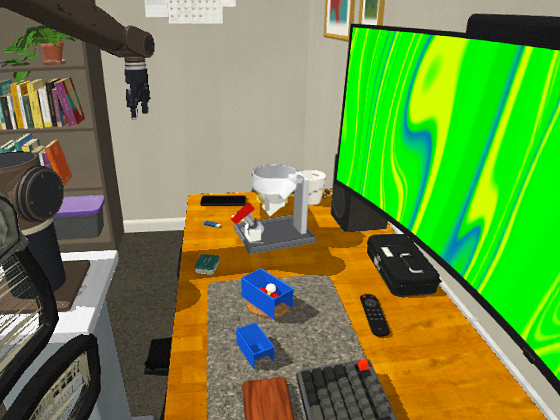

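View pics/top0.png

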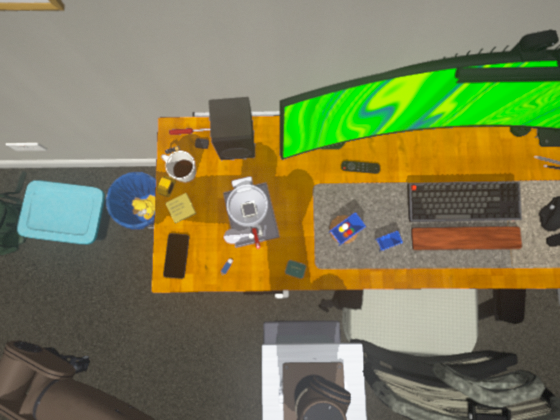

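The top picture shows two blue scoops. The one at (348,229) is larger, holds the sweets and stands on the coaster. The one at (388,238) is smaller and empty. The first fits the description. The dispenser hopper is at (248,205), with the red handle at (256,236). I'll confirm both in enlarged crops.

```bash
cat > h.py <<'E'
import numpy as np, cv2
from plant import monitor, eyes
from scipy.spatial.transform import Rotation as Ro
P={n:eyes.camera_params(n) for n in("side","top")}
def proj(n,X):
    p=P[n];c=np.atleast_2d(X)@p["R"].T+p["t"];s=c[:,:2]/c[:,2:]
    s=s*(1+p["k1"]*(s**2).sum(1,keepdims=True))
    return s*p["K"][0,0]+p["K"][:2,2]
def ray(n,uv):
    p=P[n];d=(np.atleast_2d(uv)-p["K"][:2,2])/p["K"][0,0];s=d.copy()
    for _ in range(20): s=d/(1+p["k1"]*(s**2).sum(1,keepdims=True))
    v=np.c_[s,np.ones(len(s))]@p["R"]
    return -p["R"].T@p["t"],v/np.linalg.norm(v,axis=1,keepdims=True)
def onz(n,uv,z):
    o,v=ray(n,uv);return o+v*((z-o[2])/v[:,2:])
def tri(us,ut):
    A=np.zeros((3,3));b=np.zeros(3)
    for n,u in(("side",us),("top",ut)):
        o,v=ray(n,u);M=np.eye(3)-np.outer(v[0],v[0]);A+=M;b+=M@o
    return np.linalg.solve(A,b)
def blobs(n,im,lo,hi,amin=15):
    m=cv2.inRange(cv2.cvtColor(im,cv2.COLOR_RGB2HSV),lo,hi)
    k,l,st,c=cv2.connectedComponentsWithStats(m)
    return [(l==i,st[i],c[i]) for i in range(1,k) if st[i][4]>=amin]
E
python3 - <<'E'
from h import *
S=cv2.imread("pics/side0.png");T=cv2.imread("pics/top0.png")
r=lambda im,x,y,w,h,f:cv2.resize(im[y:y+h,x:x+w],None,fx=f,fy=f,interpolation=cv2.INTER_CUBIC)
a=np.vstack([np.hstack([r(T,205,170,100,75,4),r(T,320,200,100,75,4)]),np.hstack([r(S,220,155,100,75,4)[:300],r(S,225,262,100,75,4)[:300]])])
cv2.imwrite("pics/crop0.png",a)
for n,im in(("side",S),("top",T)):
    rgb=im[:,:,::-1].copy()
    for nm,lo,hi in(("blue",(105,150,60),(125,255,255)),("red",(0,170,120),(6,255,255)),("red2",(174,170,120),(180,255,255))):
        for m,st,c in blobs(n,rgb,lo,hi,12):
            (cx,cy),(w,h),an=cv2.minAreaRect(np.argwhere(m)[:,::-1].astype(np.int32))
            print(n,nm,st,c.round(1),(round(cx,1),round(cy,1),round(w,1),round(h,1),round(an,1)))
E
```

```text
side blue [ 19 134  13  12  31] [ 25.4 138.7] (25.2, 139.5, 3.5, 14.7, 55.0)
side blue [ 241  269   53   50 1414] [265.3 291.2] (267.0, 292.0, 58.1, 36.6, 35.5)
side blue [ 236  322   38   47 1036] [253.7 342.8] (254.7, 344.3, 48.0, 29.7, 56.3)
side red [231 203  23  21 191] [242.4 212.7] (242.0, 212.8, 8.4, 23.6, 51.3)
side red [261 288   6   4  15] [263.6 289.5] (263.6, 289.4, 5.8, 2.2, 33.7)
side red [271 293   7   4  21] [273.9 294.5] (274.0, 294.5, 6.0, 3.0, -0.0)
side red [358 359  12  12  97] [362.9 364.8] (362.7, 364.5, 11.5, 9.8, 68.2)
top blue [131 175  10   9  33] [135.8 178.4] (134.8, 178.6, 8.2, 8.2, 18.4)
top blue [118 176   9   9  28] [121.5 179.3] (121.9, 179.7, 5.5, 9.1, 59.0)
top blue [108 187   4  13  21] [109.4 193. ] (109.3, 192.9, 2.6, 12.1, 5.7)
top blue [141 194   7   4  13] [144.1 196.1] (144.3, 196.2, 2.0, 6.7, 68.2)
top blue [344 213  21  21 157] [355.1 221.5] (354.4, 223.1, 16.6, 13.6, 51.3)
top blue [139 218   6   3  12] [141.5 219. ] (141.5, 219.0, 5.0, 2.0, -0.0)
top blue [120 222   8   4  16] [123.5 223.5] (123.5, 223.5, 7.6, 1.9, 18.4)
top blue [332 223  14  20  93] [338.  234.1] (340.7, 233.0, 16.0, 12.4, 53.1)
top blue [378 231  24  19 244] [389.  239.9] (389.3, 240.0, 12.2, 21.9, 68.7)
top red [170 129  22   5  74] [180.5 131.2] (180.5, 131.2, 3.3, 21.2, 85.9)
top red [412 185   5   6  21] [413.6 187.5] (413.5, 187.5, 4.2, 4.2, 45.0)
top red [253 229   6  14  33] [255.2 235.1] (255.2, 235.6, 13.8, 2.6, 77.0)
top red [346 230   6   5  16] [348.8 231.8] (348.7, 231.8, 2.8, 4.7, 56.3)
```

View pics/crop0.png

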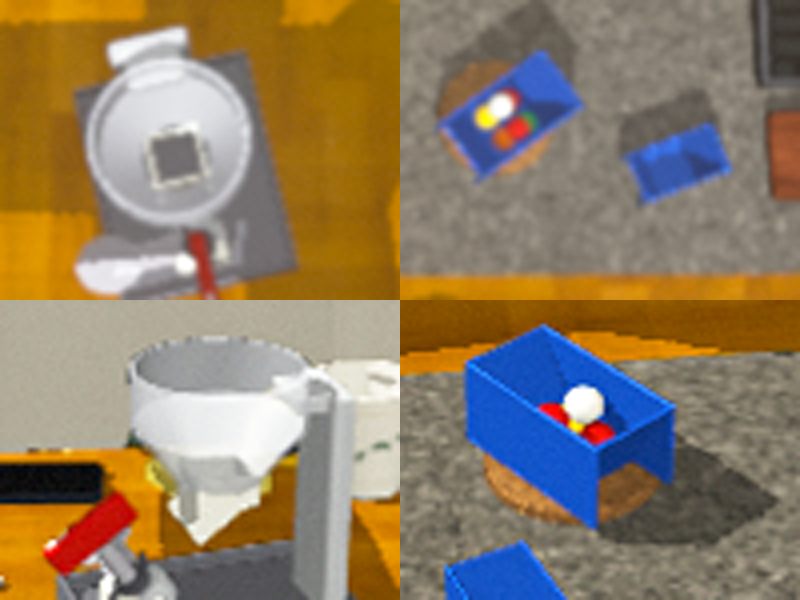

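The larger scoop on the coaster is confirmed: it holds the sweets, and its rim corners are near (355,213), (365,225), (340,245) and (329,231). The dispenser handle is open, with the bar along the dispenser's x direction. The tray corners are visible.

```bash
cat >> h.py <<'E'
def cr(x,y,pts): return (np.array(pts,float)+.5)/4-.5+[x,y]
E
python3 - <<'E'
from h import *
tc=onz("top",cr(205,170,[(75,92),(245,52),(297,268)]),.018)
print("tray",tc.round(4), np.linalg.norm(tc[1]-tc[0]),np.linalg.norm(tc[2]-tc[1]))
e=tc[1]-tc[2]; e2=tc[0]-tc[1]; print("yaw",np.arctan2(e[1],e[0]),np.arctan2(e2[1],e2[0])-np.pi/2)
hc=onz("top",cr(205,170,[(168.5,143)]),.19)[0];print("hopper top",hc)
# side: rim ellipse left/right/top/bot crop (128..313),(337..)
he=onz("side",cr(220,155,[(127,371-300),(312,371-300)]),.19);print("hopper side",he.mean(0),he)
sc=onz("top",cr(320,200,[(140,52),(182,100),(80,180),(38,125)]),.062)
print("scoop",sc.round(4),sc.mean(0));
for a,b in((0,1),(1,2),(2,3),(3,0)):
    d=sc[b]-sc[a];print(np.linalg.norm(d),np.arctan2(d[1],d[0]))
ss=onz("side",cr(225,262,[(65,65),(145,25),(275,107),(197,150)]),.062);print("scoop side",ss.round(4),ss.mean(0))
hb=tri((242,212.8),(255.2,235.6));print("bar tri",hb)
T=eyes.read_camera("top")
for z in(.1,.12,.14):print(z,onz("top",[(255.2,235.6),(253.7,229),(257,243)],z).round(4).tolist())
print("cam",[-P[n]["R"].T@P[n]["t"] for n in P])
cv2.imwrite("pics/x.png",T[:,:,::-1])
hsv=cv2.cvtColor(T,cv2.COLOR_RGB2HSV)[224:256,248:264]
m=(hsv[:,:,1]>120)&((hsv[:,:,0]<6)|(hsv[:,:,0]>172));print(["".join('#' if v else'.' for v in r) for r in m])
E
```

```text
tray [[0.6444 0.2848 0.018 ]
 [0.6767 0.1415 0.018 ]
 [0.4929 0.1004 0.018 ]] 0.14694403079156768 0.18829607238701396
yaw 0.220069192275952 0.22165679613954503
hopper top [0.56677255 0.19356677 0.19      ]
hopper side [0.5689446  0.18350663 0.19      ] [[0.50905632 0.18920024 0.19      ]
 [0.62883289 0.17781302 0.19      ]]
scoop [[ 0.562  -0.1445  0.062 ]
 [ 0.5226 -0.176   0.062 ]
 [ 0.4596 -0.0922  0.062 ]
 [ 0.504  -0.0605  0.062 ]] [ 0.512046   -0.11830006  0.062     ]
0.05052856574630318 -2.466159220555926
0.10486281190031835 2.2147015219792996
0.054552478191099256 0.6189973051332731
0.10199108601691571 -0.9664353078647148
scoop side [[ 0.4604 -0.0993  0.062 ]
 [ 0.5062 -0.0659  0.062 ]
 [ 0.5631 -0.1491  0.062 ]
 [ 0.5191 -0.1796  0.062 ]] [ 0.51217942 -0.12345803  0.062     ]
bar tri [0.48590571 0.17501037 0.08254528]
0.1 [[0.4877, 0.1741, 0.1], [0.5085, 0.1786, 0.1], [0.4646, 0.1686, 0.1]]
0.12 [[0.4854, 0.173, 0.12], [0.5058, 0.1775, 0.12], [0.4626, 0.1676, 0.12]]
0.14 [[0.483, 0.1719, 0.14], [0.5032, 0.1763, 0.14], [0.4606, 0.1666, 0.14]]
cam [array([ 0.42043572, -0.84411977,  0.56709935]), array([0.3295108 , 0.10148118, 1.4374106 ])]
['................', '................', '................', '................', '.....###........', '....####........', '....#####.......', '....#####.......', '.....####.......', '.....####.......', '......###.......', '.......##.......', '.......###......', '.......###......', '.......###......', '.......###......', '.......###......', '.......####.....', '.......####.....', '........#.#.....', '........#.......', '........#.......', '........#..#....', '................', '................', '................', '................', '................', '................', '................', '................', '................']
```

```bash
cat >> h.py <<'E'
YAW=.2205; HOP=np.array([.567,.192,.19])
D=Ro.from_euler('z',YAW).as_matrix()           # dispenser axes
HZ=D@np.array([-np.sin(np.radians(35)),0,np.cos(np.radians(35))])
def box(c,ax,dims):
    g=np.array(np.meshgrid([-.5,.5],[-.5,.5],[-.5,.5])).reshape(3,-1).T*dims
    return c+g@ax.T
def bar(c,gate):
    z=HZ; y0=D[:,1]; R=Ro.from_rotvec(z*gate).as_matrix(); y=R@y0
    return np.c_[np.cross(y,z),y,z]
def frame(z,y):
    z=np.array(z,float)/np.linalg.norm(z); y=np.array(y,float)-z*np.dot(y,z); y/=np.linalg.norm(y)
    return np.c_[np.cross(y,z),y,z]
def row(p,R=None,s=None):
    s=s or monitor.get_state(); R0=Ro.from_quat(s["tcp_rot"]).as_matrix()
    R=R0 if R is None else R
    d=R0.T@(np.array(p)-s["eef_pos"])/.4; w=Ro.from_matrix(R0.T@R).as_rotvec()/np.pi
    print([round(float(v),4) for v in (*d,*w)])
E
python3 - <<'E'
from h import *
for c in([.4859,.175,.0825],[.487,.174,.083]):
  for g in(1.571,1.4):
    b=box(np.array(c),bar(c,g),[.013,.066,.024])
    for n in("side","top"):
        q=proj(n,b);print(c,g,n,q.min(0).round(1),q.max(0).round(1))
print("seen side 231-253.5,203-223.5; top 252-259,228-246")
p=np.array([.487,.174,.085])
R=frame(-HZ,D[:,1]);print(HZ,p+.1*HZ);row(p+.1*HZ,R)
E
```

```text
[0.4859, 0.175, 0.0825] 1.571 side [230.5 200.8] [256.3 224.4]
[0.4859, 0.175, 0.0825] 1.571 top [250.6 225.6] [259.8 248.1]
[0.4859, 0.175, 0.0825] 1.4 side [230.5 201.5] [256.5 223.6]
[0.4859, 0.175, 0.0825] 1.4 top [252.4 225.6] [258.1 248. ]
[0.487, 0.174, 0.083] 1.571 side [231.  200.7] [256.8 224.4]
[0.487, 0.174, 0.083] 1.571 top [250.9 225.2] [260.1 247.7]
[0.487, 0.174, 0.083] 1.4 side [230.9 201.4] [257.  223.6]
[0.487, 0.174, 0.083] 1.4 top [252.7 225.2] [258.4 247.7]
seen side 231-253.5,203-223.5; top 252-259,228-246
[-0.55968913 -0.12545123  0.81915204] [0.43103109 0.16145488 0.1669152 ]
[-0.9492, -1.035, 0.2074, -0.0456, -0.1911, -0.1427]
```

```bash
python3 -m handwheel '[[-0.5,-0.5,0.0,-0.02,-0.1,-0.07,1],[-0.5,-0.5,0.0,-0.02,-0.1,-0.07,1],[-0.5,-0.5,0.0,-0.02,-0.1,-0.07,1],[-0.5,-0.5,0.0,-0.02,-0.1,-0.07,1],[-0.5,-0.5,0.0,-0.02,-0.1,-0.07,1],[-0.5,-0.5,0.0,-0.02,-0.1,-0.07,1]]'
python3 -c "
from h import *
s=monitor.get_state();print(s['time'],s['qpos'],s['eef_pos'])
row(np.array([.487,.174,.085])+.1*HZ,frame(-HZ,D[:,1]))"
```

```text
time: 0.9
eef_pos: [0.309, 0.4112, 0.2501]
tcp_rot: [0.012, 0.987, 0.012, 0.159]
contact_force: [-0.1, -0.7, 0.3]
opening: 1.0
finger_force: 0.0
0.9 [ 0.82749453 -0.16771021  2.07469347 -0.25910339  1.0157035  -0.60585033] [0.30903069 0.41120811 0.25013914]
[-0.2417, -0.6235, 0.281, -0.0267, -0.0916, -0.0726]
```

```bash
python3 -m handwheel '[[-0.24,-0.62,0.28,-0.027,-0.092,-0.073,0.2],[-0.24,-0.62,0.28,-0.027,-0.092,-0.073,0.2],[-0.24,-0.62,0.28,-0.027,-0.092,-0.073,0.2],[-0.24,-0.62,0.28,-0.027,-0.092,-0.073,0.2],[-0.24,-0.62,0.28,-0.027,-0.092,-0.073,0.2],[-0.24,-0.62,0.28,-0.027,-0.092,-0.073,0.2],[-0.24,-0.62,0.28,-0.027,-0.092,-0.073,0.2]]'
python3 -c "
from h import *
s=monitor.get_state();print(s['time'],s['qpos'],s['eef_pos'])
row(np.array([.487,.174,.085]),frame(-HZ,D[:,1]))
im=np.hstack([eyes.read_camera('side')[100:310,150:350],eyes.read_camera('top')[120:330,180:380]])[:,:,::-1]
cv2.imwrite('pics/appr.png',cv2.resize(im,None,fx=2,fy=2,interpolation=2))"
```

```text
time: 1.78
eef_pos: [0.4304, 0.1658, 0.1675]
tcp_rot: [-0.107, 0.947, 0.034, 0.299]
contact_force: [1.1, -0.3, 0.1]
opening: 0.602
finger_force: 0.0
1.775 [ 0.11384118 -0.41703371  2.48138563  0.14257894  0.47232227 -1.789358  ] [0.43040897 0.16575373 0.16746669]
[0.0018, -0.0117, 0.2506, 0.0011, 0.0004, 0.0013]
```

View pics/appr.png

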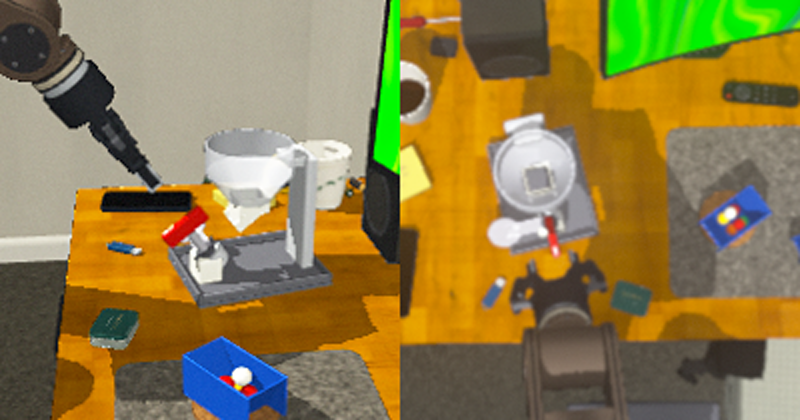

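The gripper is aligned in front of the red bar (side crop about (185,228), top crop about (548,235)). j3 was at its limit, but moving in relieves it.

```bash
python3 -m handwheel '[[0.0,-0.012,0.08,0,0,0,0.2],[0.0,-0.012,0.15,0,0,0,0.2],[0.0,-0.012,0.2,0,0,0,0.2],[0.002,-0.012,0.25,0,0,0,0.2],[0.002,-0.012,0.25,0,0,0,0.2]]'
python3 -c "
from h import *
s=monitor.get_state();print(s['time'],s['qpos'],s['contact_force'])
row(np.array([.487,.174,.085]),frame(-HZ,D[:,1]))
im=np.hstack([eyes.read_camera('side')[150:250,190:290],eyes.read_camera('top')[180:280,210:310]])[:,:,::-1]
cv2.imwrite('pics/at.png',cv2.resize(im,None,fx=4,fy=4,interpolation=2))"
```

```text
time: 2.5
eef_pos: [0.4862, 0.1735, 0.0901]
tcp_rot: [-0.109, 0.949, 0.036, 0.295]
contact_force: [0.3, -0.0, -0.0]
opening: 0.597
finger_force: 0.0
2.5 [ 0.11507478 -0.07856712  2.39178967  0.29163701  0.23780745 -1.94814916] [ 0.26170487 -0.03549662 -0.02949135]
[0.0054, 0.0008, 0.0117, 0.0026, -0.0023, 0.0021]
```

View pics/at.png

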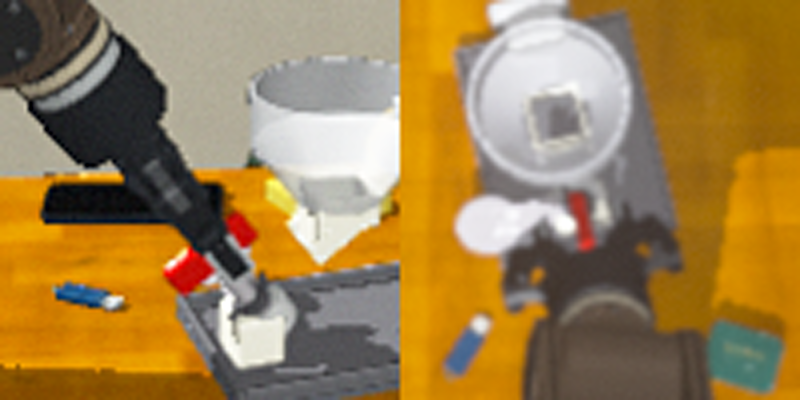

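Side crop: the finger straddles the middle of the red bar at (225,255). I'll close and start turning.

```bash
python3 -m handwheel '[[0,0,0,0,0,0,-1],[0,0,0,0,0,0,-1],[0,0,0,0,0,0,-1],[0,0,0,0,0,0,-1],[0,0,0,0,0,0,-1],[0,0,0,0,0,0,-1]]' 70
python3 -m handwheel '[[0,0,0,0,0,0.025,-1],[0,0,0,0,0,0.05,-1],[0,0,0,0,0,0.075,-1],[0,0,0,0,0,0.1,-1],[0,0,0,0,0,0.125,-1]]'
python3 -c "
from h import *
s=monitor.get_state();print(s['time'],s['qpos'],s['contact_force'],s['wrist_torque'])
row(np.array([.487,.174,.085]),frame(-HZ,D[:,1]))"
```

```text
time: 3.35
eef_pos: [0.4863, 0.1729, 0.0915]
tcp_rot: [-0.107, 0.949, 0.036, 0.296]
contact_force: [-4.4, 7.8, 5.3]
opening: 0.138
finger_force: 69.8
time: 3.98
eef_pos: [0.4865, 0.1701, 0.0911]
tcp_rot: [0.079, 0.951, 0.091, 0.284]
contact_force: [-11.1, -17.3, 10.9]
opening: 0.135
finger_force: 71.9
3.975 [ 0.10892482 -0.08345898  2.39440379  0.28708695  0.23768638 -1.55583317] [-11.14995031 -17.34368565  10.91486868] [-2.42051874  0.73904771 -0.95213183]
[0.0089, 0.0062, 0.0145, 0.0007, -0.0019, -0.123]
```

```bash
cat >> h.py <<'E'
def f():
    s=monitor.get_state();R=Ro.from_quat(s["tcp_rot"]).as_matrix()
    print("t",s["time"],"F tool",(R.T@s["contact_force"]).round(1),"M",(R.T@s["wrist_torque"]).round(2),"p",s["eef_pos"].round(4),"q",s["qpos"].round(3),"op",round(s["opening"],3))
    y=R[:,1]; a=bar(0,0); print("gate est",np.arctan2(-y@D[:,1],0) if 0 else np.arctan2(y@a[:,1],y@a[:,0]))
E
python3 -c "
from h import *
f()"
python3 -m handwheel '[[0,0.004,-0.004,0,0,0.025,-1],[0,0.006,-0.008,0,0,0.05,-1],[0,0.008,-0.008,0,0,0.075,-1],[0,0.01,-0.008,0,0,0.1,-1],[0,0.01,-0.008,0,0,0.125,-1]]'
python3 -c "
from h import *
f()"
```

```text
t 3.975 F tool [ -0.  -15.6 -17.4] M [ 2.65  0.27 -0.47] p [0.4865 0.1701 0.0911] q [ 0.109 -0.083  2.394  0.287  0.238 -1.556] op 0.135
gate est 1.1845085064147733
time: 4.6
eef_pos: [0.4854, 0.1677, 0.0904]
tcp_rot: [0.264, 0.918, 0.14, 0.262]
contact_force: [15.4, -47.9, -21.0]
opening: 0.139
finger_force: 74.4
t 4.6 F tool [-29.3 -41.3  20.2] M [ 6.25 -4.23 -0.75] p [0.4854 0.1677 0.0904] q [ 0.109 -0.085  2.397  0.247  0.237 -1.125] op 0.139
gate est 0.7919939776038877
```

```bash
python3 -m handwheel '[[-0.005,-0.008,0.004,0,0,0,-1],[-0.01,-0.015,0.006,0,0,0,-1],[-0.01,-0.015,0.006,0,0,0.02,-1],[-0.01,-0.015,0.006,0,0,0.04,-1]]'
python3 -c "
from h import *
f()"
```

```text
time: 5.1
eef_pos: [0.4851, 0.1662, 0.0896]
tcp_rot: [0.32, 0.9, 0.159, 0.249]
contact_force: [-11.4, -18.9, 5.8]
opening: 0.136
finger_force: 79.1
t 5.1 F tool [ -6.7 -17.1 -13.5] M [ 2.53 -1.08 -0.46] p [0.4851 0.1662 0.0896] q [ 0.099 -0.086  2.399  0.304  0.242 -1.063] op 0.136
gate est 0.6662856828119459
```

```bash
python3 -m handwheel '[[-0.002,-0.005,-0.004,0,0,0.02,-1],[-0.004,-0.008,-0.006,0,0,0.045,-1],[-0.004,-0.008,-0.006,0,0,0.07,-1],[-0.004,-0.008,-0.006,0,0,0.09,-1],[-0.004,-0.008,-0.006,0,0,0.11,-1]]'
python3 -c "
from h import *
f()"
```

```text
time: 5.72
eef_pos: [0.4831, 0.1639, 0.0884]
tcp_rot: [0.471, 0.831, 0.2, 0.217]
contact_force: [22.2, 4.3, -31.7]
opening: 0.139
finger_force: 72.2
t 5.725 F tool [-1.   0.5 38.9] M [-0.39 -0.07 -0.36] p [0.4831 0.1639 0.0884] q [ 0.092 -0.09   2.405  0.325  0.245 -0.739] op 0.139
gate est 0.31743457973122813
```

```bash
python3 -m handwheel '[[0,0,0.008,0,0,0.02,-1],[0,0,0.01,0,0,0.045,-1],[0,0,0.01,0,0,0.07,-1],[0,0,0.01,0,0,0.09,-1]]'
python3 -c "
from h import *
f()"
```

```text
time: 6.22
eef_pos: [0.4819, 0.1635, 0.0866]
tcp_rot: [0.582, 0.759, 0.227, 0.185]
contact_force: [-45.6, -27.4, 35.6]
opening: 0.135
finger_force: 86.8
t 6.225 F tool [-15.5 -22.6 -57.9] M [ 2.81 -2.38 -0.52] p [0.4819 0.1635 0.0866] q [ 0.091 -0.088  2.406  0.329  0.247 -0.468] op 0.135
gate est 0.03999903008623703
```

```bash
python3 -m handwheel '[[-0.003,-0.004,-0.003,0,0,0,-1],[-0.005,-0.007,-0.005,0,0,0.0,-1],[-0.005,-0.007,-0.005,0,0,0.015,-1],[-0.005,-0.007,-0.005,0,0,0.03,-1]]'
python3 -c "
from h import *
f()"
```

```text
time: 6.72
eef_pos: [0.4812, 0.1629, 0.0866]
tcp_rot: [0.614, 0.732, 0.236, 0.175]
contact_force: [-3.1, 5.7, -3.8]
opening: 0.136
finger_force: 90.2
t 6.725 F tool [ 6.  -3.9  2.2] M [ 0.47  0.76 -1.95] p [0.4812 0.1629 0.0866] q [ 0.089 -0.091  2.409  0.344  0.245 -0.397] op 0.136
gate est -0.04753066274554556
```

The moment about the tool axis has jumped to -1.95 N m (it was about -0.45), so the handle is on its stop. I'll press slightly more, then release.

```bash
python3 -m handwheel '[[0,0,0,0,0,0.012,-1],[0,0,0,0,0,0.012,-1]]'
python3 -c "
from h import *
f()"
python3 -m handwheel '[[0,0,0,0,0,-0.005,-1],[0,0,0,0,0,-0.005,-0.3],[0,0,0,0,0,-0.005,-0.3],[0,0,0,0,0,-0.005,-0.3],[0,0,0,0,0,-0.005,-0.3]]'
python3 -m handwheel '[[0,0,-0.05,0,0,0,-0.3],[0,0,-0.12,0,0,0,-0.3],[0,0,-0.2,0,0,0,-0.3],[0,0,-0.2,0,0,0,-0.3]]'
python3 -c "
from h import *
f()
im=np.hstack([eyes.read_camera('side')[150:250,190:290],eyes.read_camera('top')[180:280,210:310]])[:,:,::-1]
cv2.imwrite('pics/shut.png',cv2.resize(im,None,fx=4,fy=4,interpolation=2))"
```

```text
time: 6.98
eef_pos: [0.4811, 0.1629, 0.0866]
tcp_rot: [0.624, 0.724, 0.238, 0.172]
contact_force: [-4.1, 3.2, -4.2]
opening: 0.137
finger_force: 104.6
t 6.975 F tool [ 3.6 -5.4  1.6] M [ 0.64  0.66 -2.48] p [0.4811 0.1629 0.0866] q [ 0.089 -0.091  2.409  0.34   0.245 -0.364] op 0.137
gate est -0.07585494733002922
time: 7.6
eef_pos: [0.4851, 0.1621, 0.0898]
tcp_rot: [0.626, 0.721, 0.242, 0.175]
contact_force: [0.0, -0.0, 0.7]
opening: 0.352
finger_force: 0.0
time: 8.1
eef_pos: [0.4413, 0.1519, 0.1577]
tcp_rot: [0.625, 0.72, 0.244, 0.177]
contact_force: [0.2, -0.3, -0.4]
opening: 0.347
finger_force: 0.0
t 8.1 F tool [-0.3 -0.1  0.4] M [ 0.24 -0.01  0.06] p [0.4413 0.1519 0.1577] q [ 0.066 -0.381  2.478  0.216  0.449 -0.242] op 0.347
gate est -0.08058863363900284
```

View pics/shut.png

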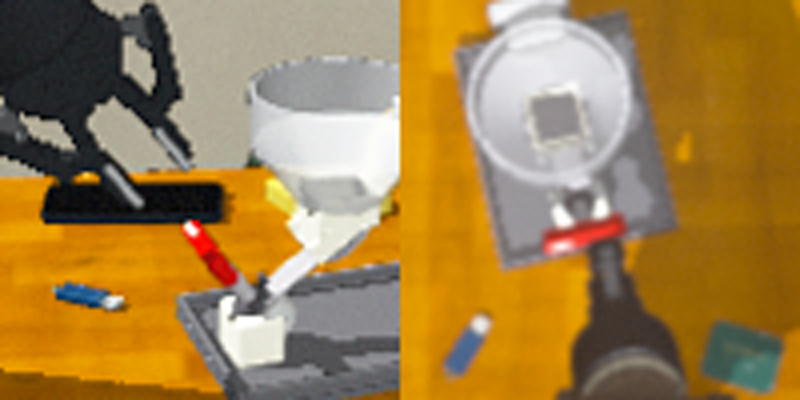

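The handle is shut: the top crop shows the red bar crosswise at (584,235), and the side crop shows the plate under the outlet. Next I'll fit a simple arm model to readings already taken, so I can check that the scoop grasp and pour are reachable.

```bash
cat > kin.py <<'E'
from h import *
from scipy.optimize import least_squares
LO=np.array([-2.77,-.9,.21,-1.53,.24,-2.84]);HI=np.array([2.77,2.22,2.48,4.67,2.81,2.84])
Q=np.array([[1.17801,.28711,1.57806,.00002,1.2786,-.15002],[.82749,-.16771,2.07469,-.2591,1.0157,-.60585],[.11384,-.41703,2.48139,.14258,.47232,-1.78936],[.11507,-.07857,2.39179,.29164,.23781,-1.94815],[.066,-.381,2.478,.216,.449,-.242]])
X=np.array([[.16202,.65468,.24905],[.30903,.41121,.25014],[.43041,.16575,.16747],[.4862,.1735,.0901],[.4413,.1519,.1577]])
QT=[[.12109,.99264,-.00104,-.0003],[.012,.987,.012,.159],[-.107,.947,.034,.299],[-.109,.949,.036,.295],[.625,.72,.244,.177]]
e=lambda a,v:Ro.from_euler(a,v).as_matrix()
def fk(q,L):
    a1,lat,d1,a2,a3,d4,d6=L
    A=e('z',q[0]);B=A@e('y',q[1]);C=B@e('y',q[2]);W=C@e('z',q[3])@e('y',q[4])@e('z',q[5])
    return A@[a1,lat,d1]+B@[0,0,a2]+C@[a3,0,d4]+W[:,2]*d6,W
W=[fk(q,np.zeros(7))[1] for q in Q]
C=Ro.from_matrix([w.T@Ro.from_quat(t).as_matrix() for w,t in zip(W,QT)])
CM=C.mean().as_matrix()
r=least_squares(lambda L:np.ravel([fk(q,L)[0]-x for q,x in zip(Q,X)])*100+0,[0,.1,.15,.45,0,.4,.25])
r=least_squares(lambda L:np.r_[np.ravel([fk(q,L)[0]-x for q,x in zip(Q,X)])*100,.01*(L-r.x)],r.x);L=r.x
def ik(p,R,q0):
    def g(q):
        x,w=fk(q,L);return np.r_[(x-p)*10,Ro.from_matrix((w@CM).T@R).as_rotvec()]
    s=least_squares(g,np.clip(q0,LO+.01,HI-.01),bounds=(LO,HI));return s.x,np.abs(s.fun).max()
if __name__=="__main__":
    print("const",C.as_rotvec().round(3).tolist(),"L",L.round(4),"err",np.abs(r.fun[:15]).max()/100)
    q=Q[-1]
    ps=-.95; u=-np.array([np.cos(ps),np.sin(ps),0])   # scoop axis, pointing left/back
    for sg in(1,-1):
        y=sg*np.array([-u[1],u[0],0])
        qg,er=ik(np.array([.512,-.121,.043]),frame([0,0,-1],y),np.array([-.38,.3,1.8,0,1,-1. if sg<0 else 2.1]))
        print("grasp",sg,qg.round(2),er)
        for ua in(1.2,1.57,1.9,2.2,2.5):
            q=qg
            for th in(0,20,40,60,80,90):
                t=np.radians(th);uu=np.array([np.cos(ua),np.sin(ua),0]);z=np.sin(t)*uu-np.cos(t)*np.array([0,0,1])
                lip=np.array([HOP[0],HOP[1],.215])+.015*uu
                p=lip+(.051*np.cos(t)+.02*np.sin(t))*uu+[0,0,.051*np.sin(t)-.02*np.cos(t)+(.05 if th<60 else 0)]
                q,er=ik(p,frame(z,sg*np.array([-uu[1],uu[0],0])),q)
                if th in(0,60,90):print(" u",ua,th,q.round(2),round(er,3))
E
python3 kin.py
```

```text
const [[-0.0, -0.0, 1.571], [0.0, -0.001, 1.571], [0.0, 0.001, 1.571], [-0.001, -0.0, 1.572], [-0.001, -0.001, 1.572]] L [-1.000e-04  1.009e-01  2.407e-01  4.431e-01  2.080e-02  5.726e-01
  2.305e-01] err 0.00011551608046492245
grasp 1 [-0.43  0.24  2.07  0.    0.84  2.09] 1.0256876423546654e-10
 u 1.2 0 [0.07 0.09 1.88 0.55 1.01 2.84] 0.501
 u 1.2 60 [-0.08  0.07  2.05  1.23  1.08  2.75] 0.0
 u 1.2 90 [-0.19  0.19  2.14  1.7   1.44  2.37] 0.0
 u 1.57 0 [0.15 0.12 1.8  0.3  1.16 2.84] 0.339
 u 1.57 60 [-0.09  0.18  1.93  1.07  1.38  2.63] 0.0
 u 1.57 90 [-0.19  0.33  1.97  1.45  1.71  2.41] 0.0
 u 1.9 0 [0.22 0.12 1.79 0.12 1.23 2.84] 0.151
 u 1.9 60 [-0.07  0.28  1.82  0.92  1.61  2.5 ] 0.0
 u 1.9 90 [-0.15  0.44  1.81  1.26  1.94  2.4 ] 0.0
 u 2.2 0 [0.26 0.09 1.81 0.   1.24 2.77] 0.0
 u 2.2 60 [-0.04  0.36  1.71  0.78  1.8   2.36] 0.0
 u 2.2 90 [-0.1   0.54  1.67  1.09  2.14  2.36] 0.0
 u 2.5 0 [0.24 0.05 1.86 0.   1.24 2.45] 0.0
 u 2.5 60 [0.01 0.42 1.62 0.6  1.96 2.19] 0.0
 u 2.5 90 [-0.04  0.62  1.54  0.89  2.32  2.27] 0.0
grasp -1 [-0.42  0.24  2.06 -0.    0.84 -1.05] 1.0381092174629598e-10
 u 1.2 0 [0.25 0.22 1.66 0.   1.26 0.62] 0.0
 u 1.2 60 [-0.08  0.07  2.05  1.23  1.08 -0.39] 0.0
 u 1.2 90 [-0.19  0.19  2.14  1.7   1.44 -0.77] 0.0
 u 1.57 0 [0.26 0.18 1.72 0.   1.25 0.26] 0.0
 u 1.57 60 [-0.09  0.18  1.93  1.07  1.38 -0.52] 0.0
 u 1.57 90 [-0.19  0.33  1.97  1.45  1.71 -0.73] 0.0
 u 1.9 0 [ 0.27  0.13  1.77  0.    1.24 -0.06] 0.0
 u 1.9 60 [-0.07  0.28  1.81  0.92  1.62 -0.64] 0.0
 u 1.9 90 [-0.15  0.44  1.81  1.26  1.94 -0.74] 0.0
 u 2.2 0 [ 0.26  0.09  1.81 -0.    1.24 -0.37] 0.0
 u 2.2 60 [-0.04  0.36  1.71  0.78  1.8  -0.78] 0.0
 u 2.2 90 [-0.1   0.54  1.67  1.09  2.14 -0.78] 0.0
 u 2.5 0 [ 0.24  0.05  1.86 -0.    1.24 -0.69] 0.0
 u 2.5 60 [ 0.01  0.42  1.62  0.6   1.97 -0.95] 0.0
 u 2.5 90 [-0.04  0.62  1.54  0.89  2.32 -0.87] 0.0
```

```bash
cat >> h.py <<'E'
def tgt(th,ua,sg=-1):
    t=np.radians(th);u=np.array([np.cos(ua),np.sin(ua),0]);z=np.sin(t)*u-np.cos(t)*np.array([0,0,1])
    return frame(z,sg*np.array([-u[1],u[0],0])),u
GU=-.95+np.pi
E
python3 -c "
from h import *
R,u=tgt(0,GU);s=monitor.get_state()
row([.43,.1,.25],None,s);row([.512,-.121,.15],R,s)
print(onz('top',[(388,238)],.05),onz('top',[(283,157)],.25))"
```

```text
[-0.1117, 0.1002, -0.2266, 0.0, 0.0, 0.0]
[-0.7014, 0.0706, 0.0206, 0.1925, 0.0292, -0.1479]
[[ 0.47998794 -0.24902059  0.05      ]] [[0.69420411 0.08534742 0.25      ]]
```

```bash
python3 -m handwheel '[[-0.11,0.1,-0.22,0,0,0,1],[-0.11,0.1,-0.22,0,0,0,1],[-0.5,0.08,-0.1,0.1,0.015,-0.07,1],[-0.5,0.08,-0.1,0.1,0.015,-0.07,1],[-0.7,0.07,0.02,0.1925,0.029,-0.148,1],[-0.7,0.07,0.02,0.1925,0.029,-0.148,1],[-0.7,0.07,0.02,0.1925,0.029,-0.148,1],[-0.7,0.07,0.02,0.1925,0.029,-0.148,1]]'
python3 -c "
from h import *
R,u=tgt(0,GU);f();s=monitor.get_state()
row([.512,-.121,.043],R,s)
im=np.hstack([eyes.read_camera('side')[200:350,190:340],eyes.read_camera('top')[160:310,270:420]])[:,:,::-1]
cv2.imwrite('pics/pre.png',cv2.resize(im,None,fx=2.6,fy=2.6,interpolation=2))"
```

```text
time: 9.2
eef_pos: [0.5111, -0.12, 0.148]
tcp_rot: [0.458, 0.889, -0.0, -0.002]
contact_force: [-0.5, 1.1, 0.4]
opening: 0.997
finger_force: 0.0
t 9.2 F tool [ 1.2  0.3 -0.4] M [-0.    0.01  0.05] p [ 0.5111 -0.12    0.148 ] q [-0.424  0.069  2.025  0.     1.052 -1.044] op 0.997
gate est 0.47687715946911446
[-0.0043, 0.001, 0.2624, -0.0007, -0.0012, -0.0002]
```

View pics/pre.png

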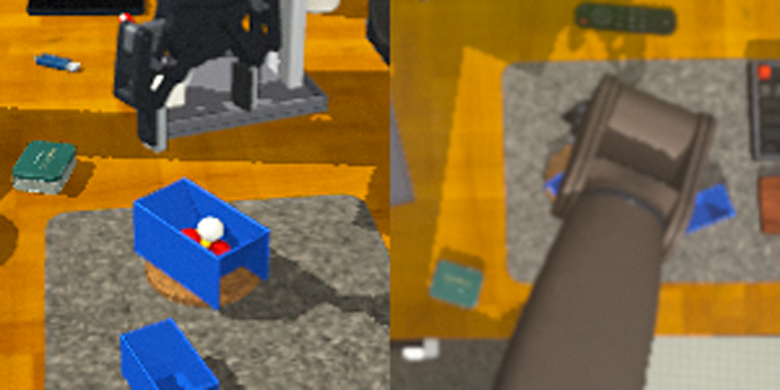

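The gripper hangs over the scoop (side crop about (200,240)) with its fingers across the cheeks, so I'll lower and grip.

```bash
python3 -m handwheel '[[-0.004,0,0.1,0,0,0,1],[-0.004,0,0.18,0,0,0,1],[-0.004,0,0.24,0,0,0,1],[-0.004,0,0.262,0,0,0,1],[-0.004,0,0.262,0,0,0,1]]'
python3 -c "
from h import *
f()"
python3 -m handwheel '[[0,0,0,0,0,0,0.5],[0,0,0,0,0,0,0.2],[0,0,0,0,0,0,0.0],[0,0,0,0,0,0,-0.2],[0,0,0,0,0,0,-0.2],[0,0,0,0,0,0,-0.2]]' 50
python3 -c "
from h import *
f()"
```

```text
time: 9.93
eef_pos: [0.5125, -0.1214, 0.0466]
tcp_rot: [0.457, 0.89, -0.0, 0.001]
contact_force: [-0.1, -0.1, 0.0]
opening: 0.997
finger_force: 0.0
t 9.925 F tool [-0.  -0.1 -0. ] M [-0.02  0.    0.02] p [ 0.5125 -0.1214  0.0466] q [-4.250e-01  2.310e-01  2.064e+00 -1.000e-03  8.450e-01 -1.046e+00] op 0.997
gate est 0.4780379823598952
time: 10.68
eef_pos: [0.5135, -0.1223, 0.047]
tcp_rot: [0.457, 0.889, -0.0, 0.001]
contact_force: [-1.4, 0.8, 6.1]
opening: 0.646
finger_force: 54.3
t 10.675 F tool [ 1.5 -0.7 -6.1] M [0.13 0.18 0.01] p [ 0.5135 -0.1223  0.047 ] q [-4.260e-01  2.320e-01  2.061e+00 -1.000e-03  8.460e-01 -1.046e+00] op 0.646
gate est 0.47740901863536533
```

```bash
python3 -m handwheel '[[0,0,-0.03,0,0,0,-0.2],[0,0,-0.1,0,0,0,-0.2],[0,0,-0.2,0,0,0,-0.2],[0,0,-0.3,0,0,0,-0.2],[0,0,-0.4,0,0,0,-0.2],[0,0,-0.5,0,0,0,-0.2],[0,0,-0.58,0,0,0,-0.2],[0,0,-0.62,0,0,0,-0.2],[0,0,-0.62,0,0,0,-0.2]]'
cat >> h.py <<'E'
ZL=.015
def pour(th,lipz,ua=1.57,off=.015):
    R,u=tgt(th,ua);t=np.radians(th)
    p=np.array([HOP[0],HOP[1],lipz])+off*u+(.051*np.cos(t)+ZL*np.sin(t))*u+[0,0,.051*np.sin(t)-ZL*np.cos(t)]
    return p,R
E
python3 -c "
from h import *
from kin import ik
f();s=monitor.get_state()
q=s['qpos']
for a in((0,.29),(20,.28),(40,.26)):
    p,R=pour(*a);print(p.round(3),end=' ');row(p,R,s);print(ik(p,R,q)[1])
"
```

```text
time: 11.8
eef_pos: [0.5127, -0.1217, 0.2941]
tcp_rot: [0.457, 0.889, -0.0, 0.001]
contact_force: [-0.2, -0.9, -1.9]
opening: 0.65
finger_force: 53.3
t 11.8 F tool [-0.6 -0.7  1.9] M [0.   0.02 0.02] p [ 0.5127 -0.1217  0.2941] q [-4.250e-01 -7.700e-02  1.890e+00 -1.000e-03  1.327e+00 -1.046e+00] op 0.65
gate est 0.4774633006170096
[0.567 0.258 0.275] [0.6927, 0.6631, 0.0464, 0.0001, 0.0006, 0.198]
1.1102230246251565e-15
[0.567 0.26  0.283] [0.6969, 0.6661, 0.0255, -0.0344, 0.108, 0.196]
1.180361625966799e-12
[0.567 0.256 0.281] [0.6881, 0.6598, 0.0307, -0.069, 0.2154, 0.1899]
6.683542608243442e-13
```

```bash
python3 -m handwheel '[[0.03,0.03,0.0,0,0,0.01,-0.2],[0.08,0.08,0.0,0,0,0.025,-0.2],[0.15,0.14,0.01,0,0,0.045,-0.2],[0.23,0.21,0.01,0,0,0.065,-0.2],[0.31,0.29,0.01,0,0,0.09,-0.2],[0.39,0.37,0.02,0,0,0.11,-0.2],[0.47,0.45,0.02,0,0,0.135,-0.2],[0.55,0.53,0.02,0,0,0.16,-0.2],[0.61,0.59,0.02,0,0,0.18,-0.2],[0.66,0.64,0.02,0,0,0.19,-0.2],[0.69,0.665,0.02,0,0,0.198,-0.2],[0.69,0.665,0.02,0,0,0.198,-0.2]]'
python3 -c "
from h import *
from kin import ik
f();s=monitor.get_state()
for a in((20,.27),(40,.25),(50,.235),(60,.22),(70,.215),(80,.21),(90,.21)):
    p,R=pour(*a);print(a,p.round(3),end=' ');row(p,R,s)
"
```

```text
time: 13.3
eef_pos: [0.5671, 0.2582, 0.2821]
tcp_rot: [0.707, 0.708, -0.003, -0.001]
contact_force: [1.4, -0.4, -0.8]
opening: 0.646
finger_force: 53.4
t 13.3 F tool [-0.4  1.4  0.8] M [-0.02 -0.07 -0.  ] p [0.5671 0.2582 0.2821] q [ 2.650e-01  1.540e-01  1.675e+00 -1.000e-03  1.319e+00  2.640e-01] op 0.646
gate est -0.26649882579175443
(20, 0.27) [0.567 0.26  0.273] [0.0046, 0.0001, 0.0218, -0.0017, 0.1118, 0.0004]
(40, 0.25) [0.567 0.256 0.271] [-0.0063, 0.0001, 0.0269, -0.0018, 0.2229, 0.0001]
(50, 0.235) [0.567 0.251 0.264] [-0.0173, 0.0002, 0.0441, -0.0018, 0.2785, -0.0001]
(60, 0.22) [0.567 0.245 0.257] [-0.0317, 0.0002, 0.0635, -0.0018, 0.334, -0.0003]
(70, 0.215) [0.567 0.239 0.258] [-0.0491, 0.0002, 0.0608, -0.0018, 0.3896, -0.0004]
(80, 0.21) [0.567 0.231 0.258] [-0.0689, 0.0002, 0.0612, -0.0018, 0.4451, -0.0006]
(90, 0.21) [0.567 0.222 0.261] [-0.0905, 0.0001, 0.0528, -0.0018, 0.5007, -0.0008]
```

```bash
python3 -m handwheel '[[0,0,0.005,0,0.03,0,-0.2],[0.003,0,0.01,0,0.06,0,-0.2],[0.004,0,0.02,0,0.09,0,-0.2],[0.004,0,0.022,0,0.12,0,-0.2],[0,0,0.024,0,0.15,0,-0.2],[-0.002,0,0.026,0,0.18,0,-0.2],[-0.006,0,0.027,-0.002,0.21,0,-0.2],[-0.009,0,0.034,-0.002,0.23,0,-0.2],[-0.013,0,0.04,-0.002,0.255,0,-0.2],[-0.017,0,0.044,-0.002,0.278,0,-0.2],[-0.017,0,0.044,-0.002,0.278,0,-0.2]]'
python3 -c "
from h import *
f();s=monitor.get_state()
for a in((60,.22),(70,.215),(80,.21),(90,.21),(97,.21)):
    p,R=pour(*a);print(a,p.round(3),end=' ');row(p,R,s)
im=np.hstack([eyes.read_camera('side')[90:240,190:340],eyes.read_camera('top')[130:280,180:330]])[:,:,::-1]
cv2.imwrite('pics/pour.png',cv2.resize(im,None,fx=2.6,fy=2.6,interpolation=2))"
```

```text
time: 14.68
eef_pos: [0.5673, 0.2492, 0.2647]
tcp_rot: [0.643, 0.64, 0.299, -0.297]
contact_force: [-0.7, 0.3, -2.2]
opening: 0.649
finger_force: 53.5
t 14.675 F tool [-1.5 -0.7  1.7] M [-0.02 -0.54 -0.04] p [0.5673 0.2492 0.2647] q [-0.049  0.125  1.895  0.909  1.319 -0.378] op 0.649
gate est -0.27306601805537123
(60, 0.22) [0.567 0.245 0.257] [-0.0214, -0.0006, 0.0057, 0.0013, 0.0563, -0.0006]
(70, 0.215) [0.567 0.239 0.258] [-0.0304, -0.0006, -0.0094, 0.0013, 0.1118, -0.0005]
(80, 0.21) [0.567 0.231 0.258] [-0.0435, -0.0005, -0.0242, 0.0014, 0.1674, -0.0004]
(90, 0.21) [0.567 0.222 0.261] [-0.0509, -0.0004, -0.0461, 0.0014, 0.2229, -0.0002]
(97, 0.21) [0.567 0.216 0.262] [-0.0584, -0.0003, -0.0606, 0.0014, 0.2618, -0.0002]
```

View pics/pour.png

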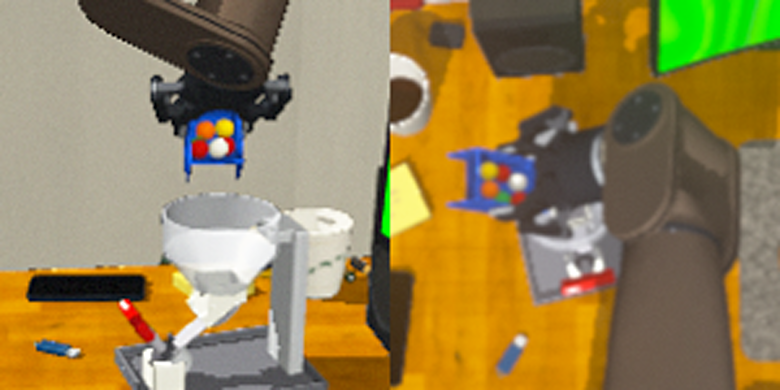

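At 50° the scoop is over the hopper (side crop: scoop (215,145), hopper rim (220,215)) with all six sweets still inside. I'll continue the pour.

```bash
python3 -m handwheel '[[-0.01,0,0.003,0,0.028,0,-0.2],[-0.021,0,0.0057,0.001,0.056,0,-0.2],[-0.026,0,-0.002,0.001,0.084,0,-0.2],[-0.03,0,-0.009,0.001,0.112,0,-0.2],[-0.03,0,-0.009,0.001,0.112,0,-0.2],[-0.037,0,-0.017,0.001,0.14,0,-0.2],[-0.043,0,-0.024,0.001,0.167,0,-0.2],[-0.043,0,-0.024,0.001,0.167,0,-0.2],[-0.047,0,-0.035,0.001,0.195,0,-0.2],[-0.051,0,-0.046,0.001,0.223,0,-0.2],[-0.058,0,-0.06,0.001,0.262,0,-0.2],[-0.058,0,-0.06,0.001,0.262,0,-0.2]]'
python3 -m handwheel '[[0,0,0,0,0,0,-0.2],[0,0,0,0,0.03,0,-0.2],[0,0,0,0,0,0,-0.2],[0,0,0,0,0.03,0,-0.2],[0,0,0,0,0.03,0,-0.2],[0,0,0,0,0.0,0,-0.2]]'
python3 -c "
from h import *
f();s=monitor.get_state()
R,u=tgt(0,1.57)
im=np.hstack([eyes.read_camera('side')[90:240,190:340],eyes.read_camera('top')[130:280,180:330]])[:,:,::-1]
cv2.imwrite('pics/pour2.png',cv2.resize(im,None,fx=2.6,fy=2.6,interpolation=2))"
```

```text
time: 16.27
eef_pos: [0.5679, 0.218, 0.2643]
tcp_rot: [0.468, 0.469, 0.53, -0.529]
contact_force: [-0.8, -0.4, -1.7]
opening: 0.653
finger_force: 53.7
time: 17.02
eef_pos: [0.5676, 0.218, 0.2638]
tcp_rot: [0.469, 0.47, 0.529, -0.529]
contact_force: [0.5, -0.1, -1.4]
opening: 0.648
finger_force: 53.7
t 17.025 F tool [-1.3  0.5 -0.2] M [ 0.   -0.61  0.02] p [0.5676 0.218  0.2638] q [-0.197  0.38   1.966  1.518  1.796 -0.771] op 0.648
gate est -0.2661692328516083
```

View pics/pour2.png

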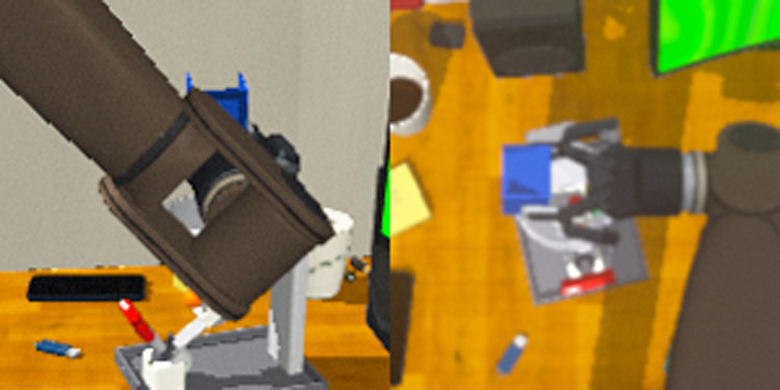

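The scoop is now tipped past 95° over the mouth, and coloured sweets show in the hopper at top crop (575,200). I'll tilt back and check.

```bash
python3 -c "
from h import *
s=monitor.get_state()
for a in((80,.22),(60,.24),(40,.27)):
    p,R=pour(*a);print(a,p.round(3),end=' ');row(p,R,s)"
```

```text
(80, 0.22) [0.567 0.231 0.268] [-0.0035, -0.0044, 0.0327, -0.0, -0.0945, 0.0029]
(60, 0.24) [0.567 0.245 0.277] [0.0145, -0.0042, 0.0724, 0.0005, -0.2056, 0.0029]
(40, 0.27) [0.567 0.256 0.291] [0.0476, -0.0038, 0.1022, 0.001, -0.3167, 0.0028]
```

```bash
python3 -m handwheel '[[-0.003,0,0.015,0,-0.047,0,-0.2],[-0.003,0,0.033,0,-0.095,0,-0.2],[0.006,0,0.053,0,-0.15,0,-0.2],[0.0145,0,0.072,0,-0.2056,0,-0.2],[0.03,0,0.087,0,-0.26,0,-0.2],[0.048,0,0.102,0,-0.317,0,-0.2],[0.048,0,0.102,0,-0.317,0,-0.2]]'
python3 -c "
from h import *
f();s=monitor.get_state()
for a in((0,.29),):
    p,R=pour(*a);print(a,p.round(3),end=' ');row(p,R,s)
im=np.hstack([eyes.read_camera('side')[90:240,190:340],eyes.read_camera('top')[130:280,180:330]])[:,:,::-1]
cv2.imwrite('pics/back.png',cv2.resize(im,None,fx=2.6,fy=2.6,interpolation=2))"
```

```text
time: 18.0
eef_pos: [0.5684, 0.2576, 0.2933]
tcp_rot: [0.662, 0.666, 0.246, -0.24]
contact_force: [-0.0, -0.2, -1.1]
opening: 0.645
finger_force: 53.6
t 18.0 F tool [-0.9 -0.1  0.7] M [ 0.07 -0.42 -0.02] p [0.5684 0.2576 0.2933] q [ 0.014  0.082  1.833  0.736  1.295 -0.228] op 0.645
gate est -0.2612319092486597
(0, 0.29) [0.567 0.258 0.275] [-0.0287, -0.0038, 0.0356, 0.0029, -0.2235, 0.0025]
```

View pics/back.png

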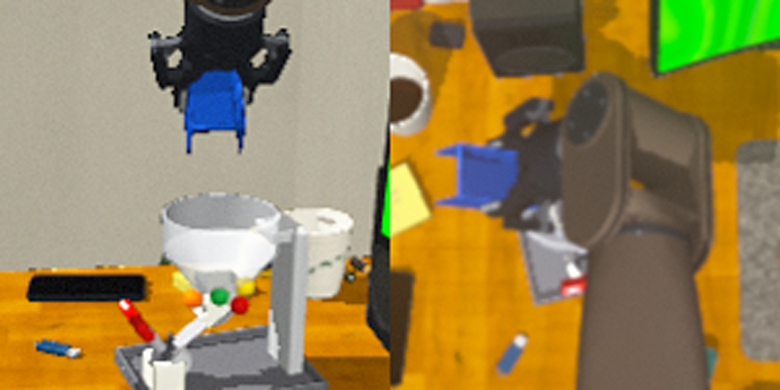

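The scoop is empty, and sweets are visible low in the clear hopper at side crop (190–247, 287–305). I'll carry the scoop back, using numeric checks from here because the picture budget is used up.

```bash
python3 -m handwheel '[[0,0,0.01,0,-0.05,0,-0.2],[-0.01,0,0.02,0,-0.1,0,-0.2],[-0.02,0,0.02,0.002,-0.16,0,-0.2],[-0.03,-0.004,0.02,0.003,-0.2235,0.0025,-0.2],[-0.03,-0.004,0.02,0.003,-0.2235,0.0025,-0.2]]'
python3 -c "
from h import *
f();s=monitor.get_state();R=tgt(0,GU)[0]
row([.5135,-.1223,.28],R,s)"
```

```text
time: 18.73
eef_pos: [0.5652, 0.2523, 0.2724]
tcp_rot: [0.708, 0.706, -0.005, -0.004]
contact_force: [0.4, -0.5, -0.8]
opening: 0.647
finger_force: 53.6
t 18.725 F tool [-0.5  0.4  0.8] M [-0.03 -0.01 -0.01] p [0.5652 0.2523 0.2724] q [0.255 0.155 1.691 0.003 1.309 0.257] op 0.647
gate est -0.27269260271649426
[-0.9368, -0.1271, -0.0164, -0.0043, -0.001, -0.1984]
```

```bash
python3 -m handwheel '[[-0.08,-0.01,-0.02,0,0,-0.02,-0.2],[-0.2,-0.03,-0.02,0,0,-0.04,-0.2],[-0.33,-0.04,-0.02,-0.001,0,-0.07,-0.2],[-0.46,-0.06,-0.02,-0.002,0,-0.1,-0.2],[-0.58,-0.08,-0.02,-0.003,0,-0.13,-0.2],[-0.7,-0.095,-0.02,-0.003,0,-0.15,-0.2],[-0.82,-0.11,-0.02,-0.004,0,-0.18,-0.2],[-0.9,-0.12,-0.016,-0.004,-0.001,-0.19,-0.2],[-0.937,-0.127,-0.016,-0.004,-0.001,-0.198,-0.2],[-0.937,-0.127,-0.016,-0.004,-0.001,-0.198,-0.2],[-0.937,-0.127,-0.016,-0.004,-0.001,-0.198,-0.2]]'
python3 -c "
from h import *
f();s=monitor.get_state();R=tgt(0,GU)[0]
row([.5135,-.1223,.07],R,s);row([.5135,-.1223,.0475],R,s)
T=eyes.read_camera('top');S=eyes.read_camera('side')
for n,im in(('top',T),('side',S)):
  c=proj(n,[[HOP[0],HOP[1],.13]])[0];print(n,c)
  for nm,lo,hi in(('red',(0,150,100),(7,255,255)),('red2',(174,150,100),(180,255,255)),('org',(8,190,190),(17,255,255)),('yel',(22,150,180),(32,255,255)),('grn',(50,130,80),(80,255,255))):
    for m,st,q in blobs(n,im,lo,hi,6):
      if np.hypot(*(q-c))<45: print(nm,st[4],q.round(1))
np.save('T.npy',T)
c=proj('top',[[HOP[0],HOP[1],.13]])[0].astype(int)
w=(T[c[1]-14:c[1]+15,c[0]-14:c[0]+15]);print('\n'.join(' '.join('%x%x%x'%tuple(v//16) for v in r) for r in w[::1,::1][6:24]))"
```

```text
time: 20.1
eef_pos: [0.5134, -0.1229, 0.282]
tcp_rot: [0.459, 0.888, 0.001, 0.002]
contact_force: [0.0, 0.8, -0.7]
opening: 0.647
finger_force: 53.6
t 20.1 F tool [0.6 0.5 0.7] M [-0.01  0.03 -0.01] p [ 0.5134 -0.1229  0.282 ] q [-0.428 -0.067  1.903  0.003  1.302 -1.046] op 0.647
gate est 0.470518588517887
[0.002, -0.0013, 0.5301, 0.0013, 0.0006, -0.0014]
[0.0021, -0.0015, 0.5863, 0.0013, 0.0006, -0.0014]
top [248.70469568 208.91666214]
red 15 [251.1 207.5]
red 79 [256.8 237.7]
yel 13 [256.8 202. ]
side [273.06491387 192.45040034]
red 74 [242.6 213.6]
red 33 [281.5 207.1]
org 7 [236. 209.]
org 6 [285.3 207.2]
yel 10 [284.8 201.4]
dde eee eee eee eee eee eee eee eee eee eee eee eee eee eee eee eee eee eff fff eee ed9 fe5 fe6 ff8 feb eed ede dde
dde dde eee eee eee eee eee eee eee eee eee eee dde ddd ddd eee eee fff fff fff fed fe7 ff2 ff1 ff5 ffa eec eee dde
dde dde dde eee eee eee eee eee eee eee eee ddd ddd eee fff fff fff eee eee fff fed fe7 ff0 ff0 ff3 ff8 eec ddd ddd
ddd dde dde dde ede ede ddd edd eee eee ddd ddc ccb ccc ddd ddd ccc bbb bbb ddc eeb fe7 ff2 ff0 ff3 fe8 edb ddd d
[... 926 characters left out ...]
 aba
cbc ccc ccc ccc ccc ccc ccc ccc ddd ccc aa9 999 baa dcb ddc ddc dcc baa 999 988 999 bba ccb ab9 898 8a9 9ba aba abb
bbc bbc bbc bbc bbc bbc bbb bbb ccc dcc bba 999 baa ccb ddc ddc dcc bba aa9 aaa aaa baa ccb bbb aaa 9a9 aaa aba bbb
bbc bbb bbb bbb bbb bbb bbb bab bbb ccc bba a99 baa ccb ccb ccb dcc ccb ccb ccb bba aaa bba bbb aaa aaa aaa aab bbb
bbb bbb bbb bbb bbb bbb bbb bbb bbb dcc ccb bba ccb dcc ddc ddc ccb bba ba9 ba9 ba9 aa9 aaa bbb aaa aaa aaa bab ccc
bbb bbb bbb bbb bbb bbb bbb bbb bbb ddc ddd dcc ccb bbb bbb cbb cbb ba9 b97 b97 b98 b99 baa cbb bbb aaa aaa bbb ccc
cbc bbb bbb bbb bbb bbb bbb bbb bbb ccb ccc ccc ccc cbb cbb ccb cbb ca9 c98 da8 ca8 ca8 baa cbb bbb aaa bbb ccc ccc
```

```bash
python3 -c "
from h import *
T=np.load('T.npy')
def d(a,b):
    X=tri(a,b);print(X.round(4),(D.T@(X-[HOP[0],HOP[1],0])).round(4),'res',(proj('side',X)[0]-a).round(1))
d((281.5,207.1),(251.1,207.5));d((284.8,201.2),(256.8,202));d((274,204),(258.3,210.5))
for z in(.018,.03,.1,.13):
  for u in((251.1,207.5),(256.8,202),(258.3,210.5),(249,212),(253,217)):
    X=onz('top',[u],z)[0];print(z,u,(D.T@(X-[HOP[0],HOP[1],0]))[:2].round(3))
"
```

```text
[0.5846 0.187  0.0874] [ 0.0161 -0.0088  0.0874] res [-1.9  0.3]
[0.5934 0.1676 0.1136] [ 0.0205 -0.0296  0.1136] res [-0.7  0.1]
[0.5656 0.1635 0.1089] [-0.0076 -0.0275  0.1089] res [-0.1  0. ]
0.018 (251.1, 207.5) [ 0.024 -0.006]
0.018 (256.8, 202) [ 0.038 -0.028]
0.018 (258.3, 210.5) [ 0.009 -0.027]
0.018 (249, 212) [0.011 0.004]
0.018 (253, 217) [-0.008 -0.005]
0.03 (251.1, 207.5) [ 0.022 -0.006]
0.03 (256.8, 202) [ 0.036 -0.029]
0.03 (258.3, 210.5) [ 0.007 -0.027]
0.03 (249, 212) [0.009 0.004]
0.03 (253, 217) [-0.011 -0.005]
0.1 (251.1, 207.5) [ 0.008 -0.008]
0.1 (256.8, 202) [ 0.021 -0.029]
0.1 (258.3, 210.5) [-0.006 -0.027]
0.1 (249, 212) [-0.004  0.002]
0.1 (253, 217) [-0.023 -0.007]
0.13 (251.1, 207.5) [ 0.003 -0.008]
0.13 (256.8, 202) [ 0.015 -0.029]
0.13 (258.3, 210.5) [-0.012 -0.028]
0.13 (249, 212) [-0.01   0.001]
0.13 (253, 217) [-0.028 -0.007]
```

Triangulation puts the sweets at z ≈ 0.09–0.115 m inside the funnel and duct. Now I'll lower the scoop.

```bash
python3 -m handwheel '[[0.002,0,0.08,0,0,0,-0.2],[0.002,0,0.18,0.001,0,-0.001,-0.2],[0.002,-0.001,0.28,0.001,0,-0.001,-0.2],[0.002,-0.001,0.37,0.001,0,-0.001,-0.2],[0.002,-0.001,0.45,0.001,0,-0.001,-0.2],[0.002,-0.001,0.51,0.001,0,-0.001,-0.2],[0.002,-0.001,0.55,0.001,0,-0.001,-0.2],[0.002,-0.001,0.565,0.001,0,-0.001,-0.2],[0.002,-0.001,0.575,0.001,0,-0.001,-0.2],[0.002,-0.001,0.58,0.001,0,-0.001,-0.2],[0.002,-0.001,0.58,0.001,0,-0.001,-0.2]]'
python3 -c "
from h import *
f();s=monitor.get_state();R=tgt(0,GU)[0]
row([.5135,-.1223,.047],R,s)"
```

```text
time: 21.58
eef_pos: [0.5148, -0.1231, 0.0516]
tcp_rot: [0.457, 0.889, -0.001, 0.003]
contact_force: [0.3, -0.9, -1.0]
opening: 0.65
finger_force: 53.6
t 21.575 F tool [-0.9 -0.2  1.1] M [0.02 0.01 0.04] p [ 0.5148 -0.1231  0.0516] q [-0.426  0.226  2.059 -0.003  0.852 -1.045] op 0.65
gate est 0.4765006879508208
[0.0036, -0.0015, 0.0114, 0.0003, 0.0017, -0.0]
```

```bash
python3 -m handwheel '[[0.003,-0.001,0.004,0,0.001,0,-0.2],[0.003,-0.001,0.008,0,0.001,0,-0.2],[0.003,-0.001,0.012,0,0.001,0,-0.2],[0.003,-0.001,0.012,0,0.001,0,-0.2]]'
python3 -c "
from h import *
f()"
```

```text
time: 22.08
eef_pos: [0.5135, -0.1222, 0.0471]
tcp_rot: [0.457, 0.889, -0.0, 0.0]
contact_force: [-3.3, 1.1, 5.6]
opening: 0.649
finger_force: 54.2
t 22.075 F tool [ 2.8 -2.  -5.6] M [0.25 0.36 0.03] p [ 0.5135 -0.1222  0.0471] q [-4.260e-01  2.330e-01  2.061e+00 -1.000e-03  8.480e-01 -1.046e+00] op 0.649
gate est 0.4769219360716627
```

The contact reading (5.6 N) is the same as at the grasp, so I'll release and retreat upward.

```bash
python3 -m handwheel '[[0,0,0,0,0,0,0.4],[0,0,0,0,0,0,0.6],[0,0,0,0,0,0,0.9],[0,0,0,0,0,0,0.9],[0,0,0,0,0,0,0.9]]'
python3 -m handwheel '[[0,0,-0.05,0,0,0,0.9],[0,0,-0.13,0,0,0,0.9],[0,0,-0.25,0,0,0,0.9],[0,0,-0.4,0,0,0,0.9],[0,-0.3,-0.5,0,0,0,0.9],[-0.3,-0.5,-0.5,0,0,0,0.9],[-0.5,-0.6,-0.5,0,0,0,0.9],[-0.5,-0.6,-0.5,0,0,0,0.9],[-0.5,-0.6,-0.5,0,0,0,0.9]]'
python3 -c "
from h import *
f()
T0=cv2.imread('pics/top0.png')[:,:,::-1].copy();S0=cv2.imread('pics/side0.png')[:,:,::-1].copy()
for n,I0 in(('top',T0),('side',S0)):
  I=eyes.read_camera(n);cv2.imwrite(f'pics/{n}_end.png',I[:,:,::-1])
  for nm,J in(('before',I0),('after',I)):
    for m,st,c in blobs(n,J,(105,150,60),(125,255,255),80):
      (cx,cy),wh,an=cv2.minAreaRect(np.argwhere(m)[:,::-1].astype(np.int32));print(n,nm,st[:5],np.round([cx,cy,*wh,an],1))
    for k,lo,hi in(('red',(0,150,100),(7,255,255)),('yel',(22,150,180),(32,255,255)),('org',(9,200,230),(15,255,255)),('grn',(50,130,80),(75,255,255))):
      print(' ',k,[(c.round().astype(int).tolist(),int(st[4])) for m,st,c in blobs(n,J,lo,hi,8) if 160<c[1]<320 and 150<c[0]<420])
"
```

```text
time: 22.7
eef_pos: [0.5134, -0.1222, 0.0461]
tcp_rot: [0.457, 0.889, -0.0, 0.001]
contact_force: [0.2, -0.2, 0.3]
opening: 0.949
finger_force: 0.0
time: 23.82
eef_pos: [0.4354, -0.4053, 0.2453]
tcp_rot: [0.457, 0.889, -0.0, 0.001]
contact_force: [-0.3, -0.2, 0.9]
opening: 0.951
finger_force: 0.0
t 23.825 F tool [ 0.  -0.3 -0.9] M [-0.01  0.02 -0.05] p [ 0.4354 -0.4053  0.2453] q [-9.200e-01  1.150e-01  1.786e+00  1.000e-03  1.239e+00 -1.541e+00] op 0.951
gate est 0.4762656439704177
top before [344 213  21  21 157] [354.4 223.1  16.6  13.6  51.3]
top before [332 223  14  20  93] [340.7 233.   16.   12.4  53.1]
top before [378 231  24  19 244] [389.3 240.   12.2  21.9  68.7]
  red [([414, 187], 28), ([255, 236], 40), ([349, 232], 17)]
  yel [([164, 183], 95), ([167, 206], 9), ([174, 219], 17), ([341, 229], 14)]
  org []
  grn []
top after [331 213  34  31 464] [347.3 227.6  16.2  30.2  53.1]
top after [378 231  24  19 253] [389.3 240.   12.2  21.9  68.7]
  red [([414, 187], 28), ([251, 208], 14), ([257, 238], 76)]
  yel [([220, 180], 22), ([163, 186], 176), ([220, 193], 20), ([257, 202], 13), ([170, 213], 25), ([183, 220], 46), ([257, 251], 46), ([187, 282], 40)]
  org []
  grn []
side before [ 241  269   53   50 1414] [267.  292.   58.1  36.6  35.5]
side before [ 236  322   38   47 1036] [254.7 344.3  48.   29.7  56.3]
  red [([242, 213], 196), ([264, 289], 15), ([274, 294], 21)]
  yel [([258, 198], 19)]
  org []
  grn []
side after [ 242  272   52   47 1278] [267.7 291.7  57.8  36.9  35.1]
side after [ 236  322   38   47 1037] [254.7 344.3  48.   29.7  56.3]
  red [([282, 207], 33)]
  yel [([284, 200], 27)]
  org []
  grn [([274, 204], 34)]
```

```bash
python3 -m handwheel '[[0.2,-0.25,-0.1,0,0,0,0.9],[0.2,-0.25,-0.1,0,0,0,0.9],[0.2,-0.25,-0.1,0,0,0,0.9],[0.2,-0.25,-0.1,0,0,0,0.9]]'
python3 -c "
from h import *
I=eyes.read_camera('side');S0=cv2.imread('pics/side0.png')[:,:,::-1].copy()
for J in(S0,I):
  for m,st,c in blobs('side',J,(105,150,60),(125,255,255),80): print(st)
  for k,lo,hi in(('red',(0,150,100),(7,255,255)),('yel',(22,150,180),(32,255,255)),('grn',(50,130,80),(75,255,255)),('org',(8,150,200),(18,255,255))):
      print(' ',k,[(c.round().astype(int).tolist(),int(st[4])) for m,st,c in blobs('side',J,lo,hi,8) if 160<c[1]<320 and 190<c[0]<330])
print('red now?',[x[1].tolist() for x in blobs('side',I,(0,120,60),(8,255,255),20)])
print('\n'.join(' '.join('%x%x%x'%tuple(v//16) for v in r) for r in I[194:216,256:292]))
print(proj('side',[[.482,.163,.085]]),proj('side',[[.567,.192,.07],[.567,.192,.1]]))
"
```

```text
time: 24.42
eef_pos: [0.308, -0.3962, 0.2851]
tcp_rot: [0.458, 0.889, -0.0, 0.001]
contact_force: [-0.5, -0.5, 1.1]
opening: 0.948
finger_force: 0.0
[ 241  269   53   50 1414]
[ 236  322   38   47 1036]
  red [([242, 213], 196), ([264, 289], 15), ([274, 294], 21)]
  yel [([258, 198], 19)]
  grn []
  org [([247, 193], 19), ([193, 202], 43), ([256, 208], 37), ([310, 206], 9), ([202, 223], 582), ([321, 211], 78), ([224, 222], 75), ([327, 223], 104), ([227, 234], 64), ([237, 239], 12), ([196, 248], 117), ([239, 244], 13), ([279, 273], 91), ([217, 280], 252), ([205, 295], 8), ([195, 310], 221), ([249, 305], 11), ([256, 311], 21), ([192, 318], 8)]
[ 242  268   52   51 1587]
[ 236  322   38   47 1035]
  red [([243, 214], 75), ([282, 207], 31)]
  yel [([258, 198], 33), ([284, 200], 27)]
  grn [([274, 204], 34)]
  org [([224, 193], 10), ([247, 193], 22), ([193, 202], 46), ([264, 205], 33), ([252, 207], 81), ([288, 205], 9), ([310, 206], 10), ([213, 210], 173), ([290, 212], 17), ([319, 212], 95), ([259, 213], 12), ([229, 222], 113), ([323, 224], 156), ([204, 232], 385), ([216, 228], 11), ([236
[... 2819 characters left out ...]
c60 c70 c70 c70 c70 c70 d80 d70 c70
d80 d80 d80 d80 d80 d80 d80 e80 d90 ec9 eee eee eed eed eed eed eed eed bbb 998 888 a99 b84 c80 c70 c70 c70 d80 d80 c80 d80 d80 d80 d70 c70 c70
d80 d70 d80 d80 d80 d80 d80 e91 eca eef eee eee eed eed eed eed eed bba 888 889 988 b84 d80 d80 d80 d80 d80 d80 d80 d80 d80 d80 d80 d80 d80 d80
d70 d80 d80 d80 d80 d80 eb6 fed eee eff eef fff fff eee efe eee aaa 889 887 b84 d83 d80 d80 d80 d80 d80 d80 d80 d80 d80 d80 d80 d80 d80 d80 c80
d80 d80 d80 d80 d90 eca fff fef eef eee eee fff eee ddc eeb b97 a74 b83 c82 d80 e80 e80 d80 d80 d80 e80 e80 d70 b70 b70 c82 c94 b97 b98 a88 987
[[242.27528663 213.7550126 ]] [[272.76363644 212.7297292 ]
 [272.91234711 202.69944684]]
```

```bash
python3 -c "
from h import *
I=cv2.imread('pics/side0.png')[:,:,::-1]
print('\n'.join(' '.join('%x%x%x'%tuple(v//16) for v in r) for r in I[194:216,256:292]))
for nm,u in(('orange',(263.3,204)),('red',(282,207)),('yel',(284.5,200)),('green',(274.5,204))):
  for z in(.028,.06,.08,.1,.12):
    X=onz('side',[u],z)[0];print(nm,z,(D.T@(X-[HOP[0],HOP[1],0]))[:2].round(3),'top px',proj('top',X).round(1))
"
```

```text
d80 b70 973 997 aaa bbb ccb ccc ccb bbb ccc ddc ddd ddd ddd ddd ddd ccc ccc ddc cdc ccc ccb ddc fff fff fff fff ffe ffe ffe eee eee cba 986 982
c80 ba3 ba3 ba5 aa8 aaa bbb ccb bbb bba bbb bbb bbb bbb bbb bbb bbb bbb bbb bbb bbb bbb aaa aaa ccc eee fff fff ffe fee ffe eee ddb a96 b92 c90
da1 dc4 a93 cb4 aa6 aa8 bba bcb bbb aaa bbb bbb bbb bbb bbb bcb bbb bbb bbb bbb bbb bbb bba 999 aaa ccc eee fff ffe ffe eee ccc 987 862 960 970
db2 dc4 983 a93 a94 a96 aa9 bba bbb aaa aaa bbb bbb bbb bbb bbb bbb bbb bbb bbb bbb bbb aaa 999 aaa bbb edd eee fff eee ddc 987 852 740 850 850
db2 ed5 cb4 982 983 a94 a97 aa9 baa aa9 aaa aaa bbb bbb bbb bbb bbb bbb bbb bbb bbb bbb bbb aaa a99 aaa ccb eed eee ded bb9 984 740 850 850 850
eb1 ee5 dc4 983 983 983 994 997 aa9 aaa 999 aaa aaa bba bbb bbb bbb bbb bbb bbb bba bbb bbb bbb bbb bbb bbb ccb bbb bb9 ba5 a93 850 950 950 850
ea0 eb2 ec4 cb4 983 982 983 984 997 9a9 999 999 aaa bba bbb bbb ccb ccb ccb bbb bba bbb bbb bbb bbb bbb bba bba aa9 ba7 cb4 b92 850 850 850 850
e90 ea0 eb0 ec3 cb4 983 982 983 987 aa9 aaa 999 9a9 baa bbb bbb bbb bcb bcb bbb bbb bbb bbb 
[... 2328 characters left out ...]
 [0.072 0.112] top px [[213.3 201.4]]
red 0.06 [0.046 0.047] top px [[233.  202.6]]
red 0.08 [0.029 0.007] top px [[245.7 203.4]]
red 0.1 [ 0.013 -0.034] top px [[258.9 204.2]]
red 0.12 [-0.003 -0.074] top px [[272.5 205. ]]
yel 0.028 [0.099 0.159] top px [[197.8 196.9]]
yel 0.06 [0.071 0.091] top px [[218.  198.3]]
yel 0.08 [0.054 0.049] top px [[231.2 199.1]]
yel 0.1 [0.036 0.007] top px [[244.7 200.1]]
yel 0.12 [ 0.019 -0.035] top px [[258.6 201. ]]
green 0.028 [0.058 0.14 ] top px [[205.8 207.3]]
green 0.06 [0.033 0.074] top px [[225.8 208.3]]
green 0.08 [0.017 0.032] top px [[238.8 208.9]]
green 0.1 [ 0.001 -0.009] top px [[252.2 209.6]]
green 0.12 [-0.015 -0.051] top px [[266.  210.3]]
```

The scoop is back within a pixel of where it stood, upright and empty. The handle is still shut and the sweets are at rest in the hopper with no strays seen, so I'll hand in.

```bash
python3 -c "
from plant import ctrl
print(ctrl.sign_off())"
```

```text
the job is handed in; nothing more can be done
None
```

The job is handed in at about 24.5 s: the dispenser is shut on its stop, the sweets are poured into the hopper and the empty scoop stands upright on its coaster; I made out at least five of the six sweets in the hopper (two separate red ones not confirmed) and saw no strays.

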